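# Lower the cover of the collar press

## Robot

A 6-joint arm with a two-finger parallel gripper is mounted at the origin on the work surface. World frame = base frame: x ahead of the robot, y to its left, z up, the work surface at z = 0. Lengths are in m, angles in rad, forces in N, time in s.
With the tool pointing down it reaches from about 0.425 to 0.95 m from the base axis. Payload 3.5 kg.
Tool frame: the origin (TCP) lies between the finger pads; the fingertips stand 14 mm ahead of it and the grasp point (between the pads) lies 5 mm behind it; z points along the fingers, y is the direction in which the jaws open and shut (so a half turn about z gives the same grasp; the last joint's range is limited). The gripper opens to 85 mm and grips with 20 to 120 N. Pads are 22 mm wide; open, the fingers measure 114 mm over their backs; the gripper's body (76 mm by 85 mm) begins 54 mm behind the grasp point. The pads swing forward as they close: fully open they stand 13 mm farther back than shut.
Start: joints at [1.079, 0.286, 1.577, -0, 1.279, -0.15], TCP at [0.226, 0.636, 0.245] pointing down, gripper open.
Joint ranges: [-2.77, 2.77], [-0.9, 2.22], [0.21, 2.48], [-1.53, 4.67], [0.24, 2.81], [-2.84, 2.84]. Speed limits (rad/s): [2.79, 2.79, 3.14, 3.14, 3.14, 3.14].

## Interface

Orientations are given as a unit quaternion [x, y, z, w].
In Python, from plant import ctrl gives the robot as it stands. The module is installed in compiled form; this text tells all that it offers.
- The arm moves only by the tool servo_tool, never from a script. Its argument "increments" is text: rows parted by semicolons, each of 7 numbers parted by spaces: the turn, a rotation vector about the tool's x, y, z in rad, then the shift along the tool's x, y, z in cm, then the finger opening in cm, from 0 to 8.54. In form: ax ay az dx dy dz claw; .... A call has 1 to 10 rows; each row is the pose to reach, as a shift and turn from the pose commanded when the call began, along the tool's axes at that moment; what a row does not reach only later rows make up. A row lasts 1/12 s, in which the tool goes at most 41.7 mm and 7.16 degrees, less where a joint would pass 70% of its speed; a pose out of reach is approached as far as the arm can. A call with a gripper value outside its range is refused whole. The fingers move at their own pace and stop on an object; "grip_force" is the grip in N (left out, the last holds). Time passes only in rows, so rows that repeat a pose let the fingers close. It gives the time, the measured TCP pose, the force and the opening at its end, in the units of the state.
- ctrl.get_state(): the state, without advancing time (a new reading comes with each control period).
- ctrl.read_camera(name): name is "scene" or "top" or "wrist"; returns (picture, depth): 384x512x3 uint8, red, green, blue; 384x512 float32, m along the optical axis (not along the pixel's ray), 0 where there is no reading.
- ctrl.camera_info(name): a dict with "camera_matrix" (3x3 intrinsics, pixels), "D" ([k1, k2, p1, p2, k3] as OpenCV has them; the pictures are not rectified), "world_to_cam" (4x4, takes a point from world to camera coordinates). Camera axes: x right, y down, z forward; pixel columns grow to the right and rows downward; lengths in m; the calibration is good to about 2 mm. A picture is of the moment at which its call begins: read the wrist's pose just before it. camera_info takes no time and is no camera call; for the wrist camera it gives the pose at the moment of the call.
- ctrl.sign_off(): hands the job in, once; it reports no verdict.
The state is a dict: "time": time; "qpos": joint angles; "dq": joint speeds; "joint_efforts": joint torques, N m; "eef_pos": TCP position; "tcp_rot": TCP orientation; "contact_force": force on the tool from outside, world axes, zero at the start; "wrist_torque": the same for the moment, N m; "opening": opening from 0.0 (shut) to 1.0 (fully open).
Only numpy, scipy, OpenCV 4.12 (cv2) and the standard library are available. Lean on these libraries where they do the work, as an engineer would, in place of code of your own. Each camera call takes 0.05 s, during which the arm holds its last target.

## Task

Two bench presses stand open on the pressing table. Lower the cover of the wider one, the collar press, by its ball handle until it is fully down on its stops, slowly and gently over the last part so that it does not slam, then let go. Leave the narrower cuff press open as it is.

Things in the scene. Friction and masses are not known exactly. Their poses are not given: they have to be found in the camera images.
- collar_cover (a joint): Hinge of the cover of the collar press, the wider grey press (fixed bed 240 mm wide, 210 deep, 58 high; bare metal cover plate 195 wide, 180 long, 14 thick, hinged along the top of the bed's far side). rad: 0 = level, fully down on its stops; grows as it opens; starts at 0.7 to 1.05. The stiff hinge holds the cover at any angle but does not brake it; 1 to 7 N at the ball moves it.
- collar_cover_knob (a point): Centre of the black ball, 36 mm across, on a 12 mm rod out of the middle of the collar cover's free edge: 250 mm from the hinge axis, 66 mm beyond the edge, in the cover's mid-plane. Cover down: 71 mm above the table, 48 mm in front of the bed, nothing under it. Free on both sides and above at every angle. Axes turn with the cover: -x along the handle, y along the hinge, z out of its top.
- collar_cover_hinge (a point): Point on the level hinge axis of the collar press, mid-width, 64 mm above the table. With the cover down the ball is 250 mm from it horizontally and 7 mm higher. Seen from above, the line from here to the ball is square to the axis. Axes as for the ball.
- cuff_cover_knob (a point): Centre of the 36 mm black ball of the other, narrower press, the cuff press (bed 150 mm wide, 170 deep; cover 105 wide; ball 210 from its hinge). It stands open beside the collar press, to its left or right, and is to be left alone.

How it is judged:
At the end, for the whole second after the job is handed in: The collar press's cover is down on its stops (hinge within 0.05 rad of closed, about 12 mm at the ball) and at rest, and the cuff press's ball is within 30 mm of where it started (value of joint collar_cover below 0.05 rad and velocity of joint collar_cover between -0.1 and 0.1 rad/s and distance of cuff_cover_knob from where it was at the start of the episode below 0.03 m); the robot touches nothing.
It fails at once if the collar cover slams: it turns faster than 0.8 rad/s (0.2 m/s at the ball) downward in the last 0.25 rad (about 60 mm of the ball's travel) (value of joint collar_cover below 0.25 rad and velocity of joint collar_cover below -0.8 rad/s).
It fails at once if the cuff press's cover is moved: its ball is more than 30 mm from where it started (distance of cuff_cover_knob from where it was at the start of the episode above 0.03 m).
It also fails if it takes over 43 s, if anything falls off the work surface, if the arm or the gripper's body presses on something with over 40 N, if the wrist force passes 120 N, or if a joint passes its speed limit or range.

## Working session

There is one attempt and no reset: what is moved stays moved. The work goes in short steps, Python scripts to look and compute and a tool call to move; the robot and the scene stay as the last step left them, time stands still between calls to the robot, and variables do not carry over. Pictures are saved under pics/ and viewed, and the job is handed in when it is done.

Besides the shell and the picture viewer there is one more tool, called after "Request:" as name(argument=value, ...), one argument or row to a line, values as JSON. servo_tool: Moves the arm, as the interface text tells. Its arguments: {"type":"object","properties":{"increments":{"type":"string"},"grip_force":{"type":"number"}},"required":["increments"]}

```bash
mkdir -p pics
python3 - <<'E'
from plant import ctrl
import cv2,numpy as np
print(ctrl.get_state())
for n in ("scene","top"):
    p,d=ctrl.read_camera(n); i=ctrl.camera_info(n)
    np.savez(f"{n}0.npz",p=p,d=d,K=i["camera_matrix"],D=i["D"],T=i["world_to_cam"])
    cv2.imwrite(f"pics/{n}0.png",cv2.cvtColor(p,cv2.COLOR_RGB2BGR)); print(i)
E
```

```text
{'time': 0.0, 'qpos': array([ 1.07902362e+00,  2.87162556e-01,  1.57819411e+00, -1.22425946e-05,
        1.27858866e+00, -1.50025944e-01]), 'dq': array([ 3.55270584e-04, -4.66428129e-04,  2.53566484e-05, -1.32629360e-03,
       -5.66959178e-04,  1.89409698e-04]), 'joint_efforts': array([ 2.94270721e-04, -4.05983591e+01, -2.92626768e+01, -1.32032219e-04,
        5.79559404e-03, -6.13659651e-06]), 'eef_pos': array([0.22590574, 0.63540731, 0.24393995]), 'tcp_rot': array([ 1.70041216e-01,  9.85436249e-01, -1.11813713e-03, -3.65480176e-04]), 'contact_force': array([ 0.9228378 ,  0.64820763, -0.51595628]), 'wrist_torque': array([ 0.00737474, -0.01054586,  0.02027052]), 'opening': 0.9995378850988725}
{'camera_matrix': array([[399.41258289,   0.        , 253.96731556],
       [  0.        , 399.41258289, 190.33888399],
       [  0.        ,   0.        ,   1.        ]]), 'D': array([-0.09104626,  0.        ,  0.        ,  0.        ,  0.        ]), 'world_to_cam': array([[ 0.61522757,  0.78820813, -0.01493265, -0.37823404],
       [ 0.42206303, -0.34531706, -0.83822368, -0.18114906],
       [-0.66585122,  0.50939579, -0.54512208,  1.36486267],
       [ 0.        ,  0.        ,  0.        ,  1.        ]])}
{'camera_matrix': array([[369.43718578,   0.        , 247.0188283 ],
       [  0.        , 369.43718578, 185.79353799],
       [  0.        ,   0.        ,   1.        ]]), 'D': array([0.00853065, 0.        , 0.        , 0.        , 0.        ]), 'world_to_cam': array([[-0.02615105, -0.99934676, -0.02494329,  0.01929559],
       [-0.99130488,  0.02914336, -0.12831718,  0.61165456],
       [ 0.12896029,  0.02137078, -0.99141945,  0.9065295 ],
       [ 0.        ,  0.        ,  0.        ,  1.        ]])}
```

View pics/scene0.png

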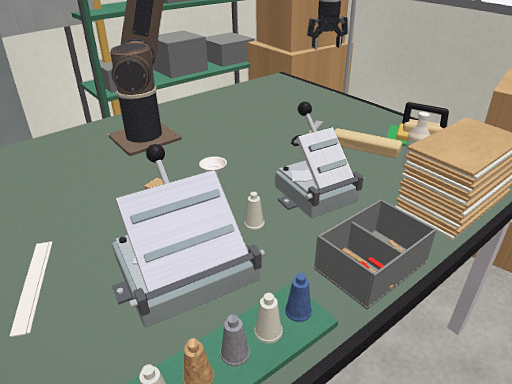

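View pics/top0.png

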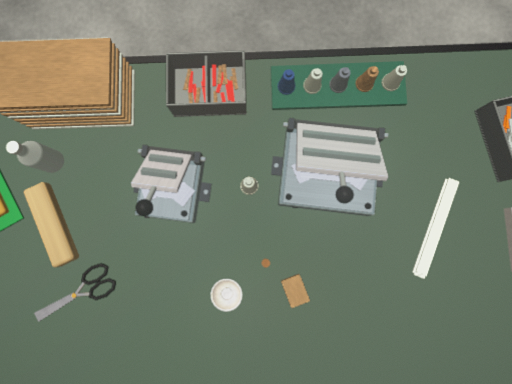

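The scene picture shows the collar press (wider) with its ball at about (155,153), and in the top picture the ball is at about (345,194). The cuff press ball is at scene (305,108), top (145,207). Next I'll measure these points.

```bash
cat > h.py <<'E'
import numpy as np,cv2
def load(n):
    z=np.load(n+"0.npz"); return z
def px2w(z,u,v,dep=None,add=0):
    x=cv2.undistortPoints(np.array([[[u,v]]],float),z['K'],z['D'])[0,0]
    d=(z['d'][int(round(v)),int(round(u))] if dep is None else dep)
    r=np.array([x[0],x[1],1.]); p=r*d; p=p+add*r/np.linalg.norm(r)
    return np.linalg.inv(z['T'])@np.append(p,1)
def ball(z,u,v):
    # dark blob circle, sphere fit of depth points
    p=z['p'].max(2).astype(int); m=(p<45).astype(np.uint8)
    H=np.zeros_like(m);H[v-14:v+15,u-14:u+15]=1
    n,l,s,c=cv2.connectedComponentsWithStats(m*H)
    k=l[v,u]; vs,us=np.where(l==k)
    P=np.array([px2w(z,a,b)[:3] for a,b in zip(us,vs) if z['d'][b,a]>0])
    from scipy.optimize import least_squares
    T=np.linalg.inv(z['T']);C=T[:3,3]
    P0=np.median(P,0);g=P0+0.018*(P0-C)/np.linalg.norm(P0-C)
    f=least_squares(lambda q:np.linalg.norm(P-q,axis=1)-0.018,g,loss='soft_l1',f_scale=0.001)
    return f.x,c[k],len(P),s[k],np.sqrt(np.mean(f.fun**2))
E
python3 - <<'E'
from h import *
for n,a in (("scene",[(155,153),(305,108)]),("top",[(345,194),(145,207)])):
    z=load(n)
    for u,v in a: print(n,ball(z,u,v))
for n,a in (("scene",(60,120,290,330)),("top",(250,100,410,230))):
    x0,y0,x1,y1=a; p=load(n)['p'][y0:y1,x0:x1,::-1]; s=3 if n=="scene" else 4
    s=min(s,600//(y1-y0),800//(x1-x0))
    cv2.imwrite(f"pics/{n}_crop.png",cv2.resize(p,None,fx=s,fy=s,interpolation=cv2.INTER_CUBIC)); print(s)
E
```

```text
Still running in the background as job /tmp/bash_jobs.1000/6fbdc2739ba8 (pid 513). You'll get a notice when it ends.
```

```bash
ls pics
```

```text
scene0.png
top0.png
```

```bash
cat /tmp/bash_jobs.1000/6fbdc2739ba8/std*; kill -- -$(cat /tmp/bash_jobs.1000/6fbdc2739ba8/pid); sed -i 's/z=np.load(n+"0.npz"); return z/return dict(np.load(n+"0.npz"))/' h.py
timeout 60 python3 - <<'E'
from h import *
for n,a in (("scene",[(155,153),(305,108)]),("top",[(345,194),(145,207)])):
    z=load(n)
    for u,v in a: print(n,z['p'][v,u],z['d'][v,u],ball(z,u,v),flush=True)
for n,a in (("scene",(60,120,290,330)),("top",(250,100,410,230))):
    x0,y0,x1,y1=a; p=load(n)['p'][y0:y1,x0:x1,::-1]
    s=min(4,600//(y1-y0),800//(x1-x0))
    cv2.imwrite(f"pics/{n}_crop.png",cv2.resize(p,None,fx=s,fy=s,interpolation=cv2.INTER_CUBIC)); print(s)
E
```

```text
scene [45 41 46] 0.7471015 (array([0.52045684, 0.10005433, 0.0092509 ]), array([255.60861109, 191.54212365]), 195579, array([     0,      0,    512,    384, 196398], dtype=int32), np.float64(1.059099858331585))
scene [44 43 48] 0.97618955 (array([0.5204563 , 0.09918202, 0.00931536]), array([255.47319325, 191.54572288]), 195682, array([     0,      0,    512,    384, 196499], dtype=int32), np.float64(1.0590535244867971))
top [80 81 79] 0.7269329 (array([ 0.58600266, -0.01766648, -0.00492681]), array([255.5, 191.5]), 195867, array([     0,      0,    512,    384, 196608], dtype=int32), np.float64(0.6378528854170886))
top [55 58 56] 0.7519583 (array([ 0.58600266, -0.01766648, -0.00492681]), array([255.5, 191.5]), 195867, array([     0,      0,    512,    384, 196608], dtype=int32), np.float64(0.6378528854170886))
2
4
```

View pics/top_crop.png

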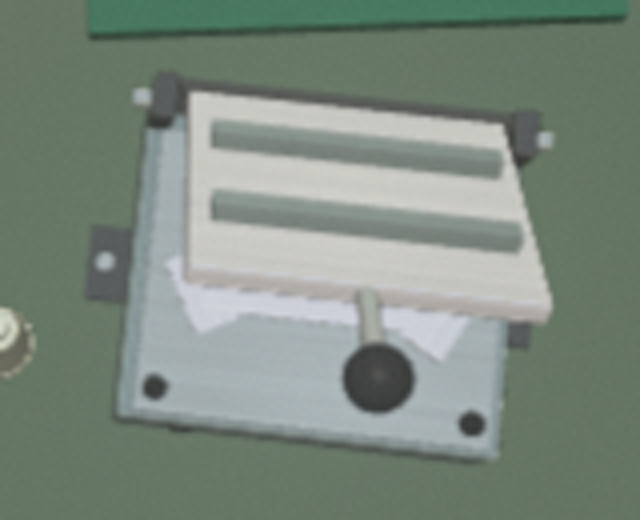

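View pics/scene_crop.png

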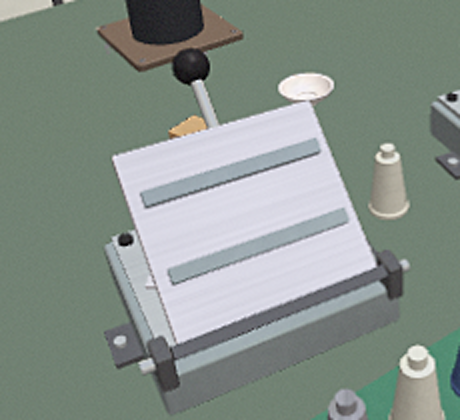

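The top crop shows the ball centre at about (344.1,193.9), and the hinge-pin ends at about (285.2,123.7) and (386.2,134.7). The scene crop shows the ball at about (155.2,152.7), and the pins at about (133.2,302.7) and (261.7,252.7). I'll triangulate these and check against the depth readings and the given sizes.

```bash
cat >> h.py <<'E'
def tri(us,ut):
    a,b=load("scene"),load("top")
    n=[cv2.undistortPoints(np.array([[q]],float),z['K'],z['D']).reshape(2,1) for q,z in ((us,a),(ut,b))]
    X=cv2.triangulatePoints(a['T'][:3],b['T'][:3],n[0],n[1]); X=(X[:3]/X[3]).ravel()
    r=[cv2.projectPoints(X,cv2.Rodrigues(z['T'][:3,:3])[0],z['T'][:3,3],z['K'],z['D'])[0].ravel().round(1) for z in (a,b)]
    return X,r
E
timeout 60 python3 - <<'E'
from h import *
a,b=load("scene"),load("top")
B=tri((155.2,152.7),(344.1,193.9)); print("ball",B, px2w(a,155.2,152.7,add=.018),px2w(b,344.1,193.9,add=.018))
L=tri((261.7,252.7),(285.2,123.7));R=tri((133.2,302.7),(386.2,134.7));print("pins",L,R)
# top ray at z=.064
def ray(z,u,v,h):
    p0=px2w(z,u,v,dep=.1)[:3];p1=px2w(z,u,v,dep=1.)[:3];t=(h-p0[2])/(p1[2]-p0[2]);return p0+t*(p1-p0)
l=ray(b,285.2,123.7,.064);r=ray(b,386.2,134.7,.064);print(l,r)
print(ray(a,261.7,252.7,.064),ray(a,133.2,302.7,.064))
print("cuff",tri((305,108),(144.5,207)),px2w(a,305,108,add=.018),px2w(b,144.5,207,add=.018))
for L_,R_ in ((l,r),(L[0],R[0])):
  ax=(L_-R_)[:2];print("w",np.linalg.norm(ax));ax/=np.linalg.norm(ax)
  m=(L_+R_)[:2]/2; d=B[0][:2]-m; n=np.array([-ax[1],ax[0]])
  out=d@n; print("mid",m,"along",d@ax,"out",out,"n",n,"yaw",np.arctan2(n[1],n[0]),"R",np.hypot(out,B[0][2]-.064),"ang",np.arctan2(B[0][2]-.064,abs(out))-.028)
E
```

```text
ball (array([ 0.564379  , -0.19639184,  0.23506785]), [array([155.2, 152.7]), array([344.1, 193.9])]) [ 0.56124553 -0.19518799  0.23340389  1.        ] [ 0.56443679 -0.19642186  0.2347353   1.        ]
pins (array([ 0.76510154, -0.09843587,  0.06589677]), [array([261.2, 252.8]), array([284.9, 123.5])]) (array([ 0.72783176, -0.34872649,  0.06693923]), [array([132.3, 302.6]), array([385.6, 134.4])])
[ 0.76507107 -0.09944996  0.064     ] [ 0.72790205 -0.35124328  0.064     ]
[ 0.7639421  -0.09619632  0.064     ] [ 0.72619885 -0.34685656  0.064     ]
cuff (array([0.55149427, 0.21302922, 0.21767349]), [array([304.5, 108.1]), array([144.1, 206.6])]) [0.54791731 0.21823178 0.21558565 1.        ] [0.55093618 0.21285171 0.2151882  1.        ]
w 0.25452193459654643
mid [ 0.74648656 -0.22534662] along 0.002050354310987404 out 0.18438367184851048 n [-0.98927947  0.14603466] yaw 2.9950338924623585 R 0.25151848702851753 ang 0.7199539763079085
w 0.2530502574428203
mid [ 0.74646665 -0.22358118] along 7.45719361400013e-05 out 0.1841064029861676 n [-0.98909452  0.14728212] yaw 2.9937727924224804 R 0.2513152969742998 ang 0.7207043553818084
```

Both methods agree: hinge at (0.7465, -0.2244, 0.064), handle direction (-0.989, 0.147), R = 0.251 (expected 0.250), cover at about 0.72 rad. I'll grip the ball from above with the jaws along the hinge and follow the arc.

```bash
cat > mv.py <<'E'
import numpy as np
from plant import ctrl
from scipy.spatial.transform import Rotation as R
H=np.array([.7465,-.2244,.064]);n=np.array([-.9892,.1466,0]);hy=np.array([.1466,.9892,0])
Rt=R.from_matrix(np.stack([np.cross(hy,[0,0,-1]),hy,[0,0,-1]],1))
off=.028
def ballpos(th,r=.2501): return H+n*r*np.cos(th+off)+np.array([0,0,r*np.sin(th+off)])
def tcp(b): return b+np.array([0,0,-.005])
def row(p,q=Rt):
    s=ctrl.get_state();R0=R.from_quat(s['tcp_rot'])
    return (R0.inv()*q).as_rotvec().round(3),(R0.inv().apply(p-s['eef_pos'])*100).round(2)
E
python3 - <<'E'
from mv import *
B=ballpos(.72);print(B,ballpos(0))
print(row(np.array([.42,.3,.40])),row(np.array([.5,.0,.42])),row(B+[0,0,.12]))
E
```

```text
[ 0.56514405 -0.19752295  0.23411152] [ 0.49919805 -0.18774971  0.07100189]
(array([-0.002, -0.001, -0.195]), array([-29.52, -25.13, -15.55])) (array([-0.002, -0.001, -0.195]), array([-47.11, -50.72, -17.5 ])) (array([-0.002, -0.001, -0.195]), array([-59.87, -67.13, -10.88]))
```

Request:
servo_tool(
  increments="0 0 0 -3 -2 -4 8.5; 0 0 -0.1 -5 -4 -8 8.5; 0 0 -0.19 -8 -6 -12 8.5; 0 0 -0.19 -11 -9 -14 8.5; 0 0 -0.19 -14 -12 -15.5 8.5; 0 0 -0.19 -17 -14.5 -15.5 8.5; 0 0 -0.19 -20 -17 -15.5 8.5; 0 0 -0.19 -23 -19.5 -15.5 8.5; 0 0 -0.19 -26 -22 -15.5 8.5; 0 0 -0.19 -29.5 -25 -15.5 8.5",
)

```text
time: 0.93
eef_pos: [0.4063, 0.3246, 0.4001]
tcp_rot: [0.076, 0.997, 0.0, 0.0]
contact_force: [0.8, 0.3, 0.1]
opening: 0.996
```

Run:
```python
from mv import *
B=ballpos(.72)
print(row(np.array([.5,.0,.40])),row(B+[0,0,.14]),ctrl.get_state()['qpos'])
```

```text
(array([ 0.   ,  0.   , -0.004]), array([-1.416e+01, -3.068e+01,  1.000e-02])) (array([ 0.   ,  0.   , -0.004]), array([-23.58, -49.22,   2.6 ])) [ 4.78885239e-01 -1.38288746e-01  1.74942861e+00 -1.86752101e-06
  1.53026141e+00 -9.40550430e-01]
```

Request:
servo_tool(
  increments="0 0 0 -1.5 -3 0 8.5; 0 0 0 -3 -6 0 8.5; 0 0 0 -4.5 -9.5 0 8.5; 0 0 0 -6 -13 0 8.5; 0 0 0 -8 -16.5 0 8.5; 0 0 0 -10 -20 0 8.5; 0 0 0 -12 -23 0 8.5; 0 0 0 -13 -26 0 8.5; 0 0 0 -13 -26 0 8.5; 0 0 0 -13 -26 0 8.5",
)

```text
time: 1.77
eef_pos: [0.4952, 0.0484, 0.3993]
tcp_rot: [0.078, 0.997, 0.0, -0.001]
contact_force: [-0.1, -0.5, 0.3]
opening: 0.996
```

Run:
```python
from mv import *
B=ballpos(.72)
print(row(B+[0,0,.14]),ctrl.get_state()['dq'])
```

```text
(array([ 0.   , -0.002, -0.008]), array([-10.72, -23.22,   2.5 ])) [ 0.04968163 -0.01120592  0.00240807  0.00725391  0.00419576  0.00627202]
```

Request:
servo_tool(
  increments="0 0 0 -1.5 -3 0 8.5; 0 0 0 -3 -6 0 8.5; 0 0 0 -4.5 -9 0 8.5; 0 0 0 -6 -12 0 8.5; 0 0 0 -7.5 -15 1 8.5; 0 0 -0.008 -9 -18 1.5 8.5; 0 0 -0.008 -10 -21 2 8.5; 0 0 -0.008 -10.7 -23.2 2.5 8.5; 0 0 -0.008 -10.7 -23.2 2.5 8.5; 0 0 -0.008 -10.7 -23.2 2.5 8.5",
)

```text
time: 2.6
eef_pos: [0.5659, -0.1951, 0.374]
tcp_rot: [0.072, 0.997, 0.001, -0.001]
contact_force: [-0.2, 0.3, 0.8]
opening: 0.997
```

Run:
```python
from mv import *
import cv2
w=ctrl.camera_info("wrist");p,d=ctrl.read_camera("wrist")
cv2.imwrite("pics/wrist1.png",p[:,:,::-1]);np.savez("wrist0.npz",p=p,d=d,K=w["camera_matrix"],D=w["D"],T=w["world_to_cam"])
B=ballpos(.72)
print(row(tcp(B)),ctrl.get_state()['dq'],ctrl.get_state()['eef_pos'])
```

```text
(array([ 0.001, -0.001,  0.004]), array([ 0.02, -0.34, 14.57])) [ 1.66615714e-02 -2.01912570e-02 -2.46655968e-03 -3.44495428e-03
  4.88011134e-06 -3.03270480e-03] [ 0.5659537  -0.19434719  0.37480133]
```

View pics/wrist1.png

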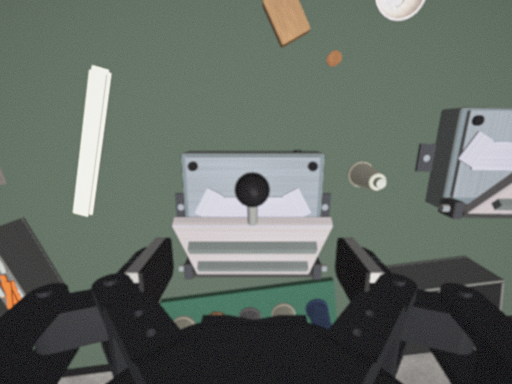

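The wrist view shows the ball at about (252.5,189.5), centred between the fingers, with the press square to the jaws. I'll check its 3D position.

Run:
```python
from h import *; from mv import *
z=load("wrist");print(px2w(z,252.5,189.5,add=.018),z['d'][189,252]);b=px2w(z,252.5,189.5,add=.018)[:3]; print(row(tcp(b)))
```

```text
[ 0.56368939 -0.19532875  0.23441402  1.        ] 0.25860572
(array([ 0.001, -0.001,  0.004]), array([ 0.2 , -0.15, 14.54]))
```

Request:
servo_tool(
  increments="0 0 0 0.1 -0.2 2.5 8.5; 0 0 0 0.1 -0.2 5 8.5; 0 0 0 0.1 -0.2 7.5 8.5; 0 0 0 0.1 -0.2 9.5 8.5; 0 0 0 0.1 -0.2 11 8.5; 0 0 0 0.1 -0.2 12.5 8.5; 0 0 0 0.1 -0.2 13.5 8.5; 0 0 0 0.1 -0.2 14.4 8.5; 0 0 0 0.1 -0.2 14.5 8.5; 0 0 0 0.1 -0.2 14.5 8.5",
)

```text
time: 3.48
eef_pos: [0.5646, -0.1968, 0.2303]
tcp_rot: [0.071, 0.997, 0.0, -0.0]
contact_force: [-0.6, -0.7, 0.1]
opening: 0.995
```

Request:
servo_tool(
  increments="0 0 0 0 0 0 6; 0 0 0 0 0 0 5; 0 0 0 0 0 0 4.2; 0 0 0 0 0 0 3.8; 0 0 0 0 0 0 3.4; 0 0 0 0 0 0 3.0; 0 0 0 0 0 0 2.5; 0 0 0 0 0 0 2.5",
  grip_force=30,
)

```text
time: 4.15
eef_pos: [0.5647, -0.1971, 0.231]
tcp_rot: [0.072, 0.997, 0.001, 0.0]
contact_force: [-2.5, 3.8, 5.1]
opening: 0.401
```

Run:
```python
from mv import *
s=ctrl.get_state();print(s['eef_pos'],s['contact_force'],s['opening']*85.4,s['dq'])
for t in (.72,.6,.5,.4,.3,.25,.2,.1,0,-.02):
    print(t,*row(tcp(ballpos(t))))
```

```text
[ 0.56472461 -0.19706616  0.23096146] [-2.50043159  3.80451884  5.11148988] 34.223679112189416 [-0.00043035  0.00051738  0.00053865  0.00070794  0.00159911 -0.0011572 ]
0.72 [0.001 0.    0.003] [-0.05 -0.04  0.18]
0.6 [0.001 0.    0.003] [ 1.86 -0.04  2.5 ]
0.5 [0.001 0.    0.003] [ 3.22 -0.03  4.59]
0.4 [0.001 0.    0.003] [ 4.38 -0.03  6.81]
0.3 [0.001 0.    0.003] [ 5.3  -0.03  9.14]
0.25 [0.001 0.    0.003] [ 5.67 -0.03 10.33]
0.2 [0.001 0.    0.003] [ 5.99 -0.03 11.54]
0.1 [0.001 0.    0.003] [ 6.43 -0.03 14.  ]
0 [0.001 0.    0.003] [ 6.62 -0.04 16.49]
-0.02 [0.001 0.    0.003] [ 6.63 -0.04 16.99]
```

The ball is gripped (opening 34 mm, small forces). Now I'll follow the arc slowly.

Request:
servo_tool(
  increments="0 0 0 0.39 0 0.44 2.5; 0 0 0 0.76 0 0.88 2.5; 0 0 0 1.1 0 1.3 2.5; 0 0 0 1.47 0 1.75 2.5; 0 0 0 1.82 0 2.2 2.5; 0 0 0 2.14 0 2.65 2.5; 0 0 0 2.45 0 3.1 2.5; 0 0 0 2.74 0 3.55 2.5; 0 0 0 3.02 0 4.0 2.5; 0 0 0 3.27 0 4.4 2.5",
)

```text
time: 4.98
eef_pos: [0.5321, -0.1924, 0.1857]
tcp_rot: [0.072, 0.997, 0.001, 0.0]
contact_force: [0.4, 5.2, 2.5]
opening: 0.398
```

Run:
```python
from mv import *
import cv2
s=ctrl.get_state();print(s['eef_pos'],s['contact_force'],s['wrist_torque'],s['opening']*85.4)
p,d=ctrl.read_camera("scene");cv2.imwrite("pics/scene2.png",p[:,:,::-1])
for t in (.5,.4,.3,.25,.2,.1,0,-.02):
    print(t,*row(tcp(ballpos(t))))
```

```text
[ 0.53211166 -0.19235966  0.18568814] [0.38616971 5.17237962 2.52018774] [ 0.83008881 -0.18631022 -0.00808193] 34.030702401683776
0.5 [ 0.001 -0.001  0.003] [-0.13 -0.03 -0.04]
0.4 [ 0.001 -0.001  0.003] [ 1.01 -0.03  2.18]
0.3 [ 0.001 -0.001  0.003] [ 1.93 -0.03  4.51]
0.25 [ 0.001 -0.001  0.003] [ 2.31 -0.03  5.7 ]
0.2 [ 0.001 -0.001  0.003] [ 2.62 -0.03  6.91]
0.1 [ 0.001 -0.001  0.003] [ 3.06 -0.03  9.37]
0 [ 0.001 -0.001  0.003] [ 3.25 -0.03 11.87]
-0.02 [ 0.001 -0.001  0.003] [ 3.26 -0.03 12.37]
```

View pics/scene2.png

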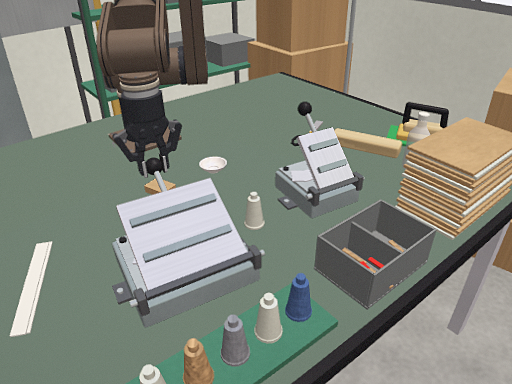

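The scene picture shows the ball between the fingers at (153,167), the cover lower and following, and the cuff press untouched. Continuing.

Request:
servo_tool(
  increments="0 0 0 0.25 0 0.45 2.5; 0 0 0 0.48 0 0.9 2.5; 0 0 0 0.7 0 1.35 2.5; 0 0 0 0.92 0 1.8 2.5; 0 0 0 1.12 0 2.25 2.5; 0 0 0 1.32 0 2.7 2.5; 0 0 0 1.51 0 3.15 2.5; 0 0 0 1.69 0 3.6 2.5; 0 0 0 1.86 0 4.05 2.5; 0 0 0 2.02 0 4.5 2.5",
)

```text
time: 5.87
eef_pos: [0.512, -0.1894, 0.1405]
tcp_rot: [0.072, 0.997, 0.001, -0.0]
contact_force: [1.2, 5.7, 2.9]
opening: 0.4
```

Run:
```python
from mv import *
s=ctrl.get_state();print(s['eef_pos'],s['contact_force'],s['wrist_torque'],s['opening']*85.4)
for t in (.3,.25,.2,.15,.1,.05,0,-.02):
    print(t,*row(tcp(ballpos(t))))
```

```text
[ 0.51197778 -0.18939849  0.1405368 ] [1.20510409 5.74230724 2.91677216] [ 0.87649826 -0.15603453  0.02223362] 34.18053310055925
0.3 [ 0.001 -0.001  0.003] [-0.04 -0.02  0.1 ]
0.25 [ 0.001 -0.001  0.003] [ 0.34 -0.02  1.29]
0.2 [ 0.001 -0.001  0.003] [ 0.65 -0.03  2.5 ]
0.15 [ 0.001 -0.001  0.003] [ 0.9  -0.03  3.73]
0.1 [ 0.001 -0.001  0.003] [ 1.09 -0.03  4.96]
0.05 [ 0.001 -0.001  0.003] [ 1.22 -0.03  6.21]
0 [ 0.001 -0.001  0.003] [ 1.28 -0.03  7.45]
-0.02 [ 0.001 -0.001  0.003] [ 1.29 -0.03  7.95]
```

Slower now, about 0.16 rad/s.

Request:
servo_tool(
  increments="0 0 0 0.12 0 0.35 2.5; 0 0 0 0.23 0 0.7 2.5; 0 0 0 0.34 0 1.05 2.5; 0 0 0 0.43 0 1.4 2.5; 0 0 0 0.53 0 1.75 2.5; 0 0 0 0.61 0 2.1 2.5; 0 0 0 0.69 0 2.45 2.5; 0 0 0 0.77 0 2.8 2.5; 0 0 0 0.84 0 3.15 2.5; 0 0 0 0.9 0 3.5 2.5",
)

```text
time: 6.7
eef_pos: [0.5028, -0.188, 0.1053]
tcp_rot: [0.072, 0.997, 0.001, -0.001]
contact_force: [-0.5, 5.5, 2.8]
opening: 0.401
```

Run:
```python
from mv import *
s=ctrl.get_state();print(s['eef_pos'],s['contact_force'],s['wrist_torque'],s['opening']*85.4)
for t in (.15,.1,.05,0,-.02):
    print(t,*row(tcp(ballpos(t))))
```

```text
[ 0.50276964 -0.1880453   0.10531029] [-0.46789066  5.52233168  2.79314382] [ 0.83178471 -0.10673167  0.03259481] 34.209577505478265
0.15 [ 0.001 -0.001  0.003] [-0.03 -0.02  0.2 ]
0.1 [ 0.001 -0.001  0.003] [ 0.16 -0.02  1.44]
0.05 [ 0.001 -0.001  0.003] [ 0.29 -0.03  2.68]
0 [ 0.001 -0.001  0.003] [ 0.35 -0.03  3.93]
-0.02 [ 0.001 -0.001  0.003] [ 0.36 -0.03  4.43]
```

Request:
servo_tool(
  increments="0 0 0 0.05 0 0.3 2.5; 0 0 0 0.1 0 0.6 2.5; 0 0 0 0.15 0 0.9 2.5; 0 0 0 0.2 0 1.2 2.5; 0 0 0 0.24 0 1.5 2.5; 0 0 0 0.27 0 1.8 2.5; 0 0 0 0.29 0 2.1 2.5; 0 0 0 0.32 0 2.4 2.5; 0 0 0 0.33 0 2.7 2.5; 0 0 0 0.35 0 3.0 2.5",
)

```text
time: 7.53
eef_pos: [0.4991, -0.1875, 0.0751]
tcp_rot: [0.072, 0.997, 0.001, -0.001]
contact_force: [-0.2, 6.3, 2.7]
opening: 0.402
```

Request:
servo_tool(
  increments="0 0 0 0 0 0.15 2.5; 0 0 0 0.01 0 0.3 2.5; 0 0 0 0.02 0 0.45 2.5; 0 0 0 0.02 0 0.6 2.5; 0 0 0 0.02 0 0.7 2.5; 0 0 0 0.02 0 0.7 2.5",
)

```text
time: 8.03
eef_pos: [0.4987, -0.1874, 0.0679]
tcp_rot: [0.072, 0.997, 0.001, -0.001]
contact_force: [-0.7, 4.7, 1.5]
opening: 0.404
```

Run:
```python
from mv import *
s=ctrl.get_state();print(s['eef_pos'],s['contact_force'],s['wrist_torque'],s['opening']*85.4)
for t in (.05,0,-.02):
    print(t,*row(tcp(ballpos(t))))
```

```text
[ 0.49870671 -0.18743568  0.06791858] [-0.66956398  4.68025022  1.45271705] [ 0.78188877 -0.05335646 -0.03243514] 34.508512387933244
0.05 [ 0.001 -0.002  0.003] [-0.12 -0.02 -1.06]
0 [ 0.001 -0.002  0.003] [-0.05 -0.02  0.19]
-0.02 [ 0.001 -0.002  0.003] [-0.05 -0.02  0.69]
```

Request:
servo_tool(
  increments="0 0 0 0 0 0.1 2.5; 0 0 0 0 0 0.2 2.5; 0 0 0 0 0 0.3 2.5; 0 0 0 0 0 0.3 2.5",
)

```text
time: 8.37
eef_pos: [0.4987, -0.1874, 0.0665]
tcp_rot: [0.072, 0.997, 0.001, -0.002]
contact_force: [-4.7, 6.8, 10.4]
opening: 0.399
```

Request:
servo_tool(
  increments="0 0 0 0 0 0.1 2.5; 0 0 0 0 0 0.2 2.5; 0 0 0 0 0 0.2 2.5",
)

```text
time: 8.62
eef_pos: [0.499, -0.1875, 0.0661]
tcp_rot: [0.072, 0.997, 0.001, -0.002]
contact_force: [-7.2, 8.7, 18.5]
opening: 0.401
```

Run:
```python
from mv import *
import cv2
s=ctrl.get_state();print(s['eef_pos'],s['contact_force'],s['opening']*85.4)
p,d=ctrl.read_camera("scene");cv2.imwrite("pics/scene3.png",p[:,:,::-1])
```

```text
[ 0.49904614 -0.18753346  0.0660849 ] [-7.22442939  8.71720804 18.50624253] 34.2332067676607
```

View pics/scene3.png

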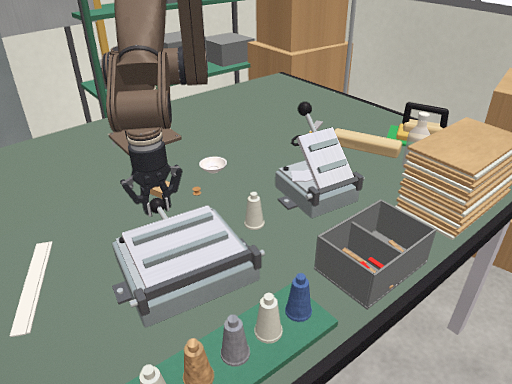

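The cover is level on the bed (ball at about (156,206)) and the force is rising against the stops. I'll unload, open, check it hasn't moved, and withdraw upward.

Request:
servo_tool(
  increments="0 0 0 0 0 -0.2 2.5; 0 0 0 0 0 -0.2 4.5; 0 0 0 0 0 -0.2 6.5; 0 0 0 0 0 -0.2 8.5; 0 0 0 0 0 -0.2 8.5; 0 0 0 0 0 -0.2 8.5; 0 0 0 0 0 -0.2 8.5; 0 0 0 0 0 -0.2 8.5",
)

```text
time: 9.33
eef_pos: [0.4996, -0.1883, 0.066]
tcp_rot: [0.072, 0.997, -0.0, -0.0]
contact_force: [0.5, -0.5, 0.2]
opening: 0.995
```

Request:
servo_tool(
  increments="0 0 0 0 0 -1 8.5; 0 0 0 0 0 -2.5 8.5; 0 0 0 0 0 -4.5 8.5; 0 0 0 0 0 -7 8.5; 0 0 0 0 0 -9.5 8.5; 0 0 0 0 0 -12 8.5; 0 0 0 0 0 -14 8.5; 0 0 0 0 0 -15 8.5; 0 0 0 0 0 -15 8.5; 0 0 0 0 0 -15 8.5",
)

```text
time: 10.17
eef_pos: [0.4996, -0.1881, 0.2163]
tcp_rot: [0.072, 0.997, -0.0, 0.0]
contact_force: [0.1, 0.5, -0.2]
opening: 0.996
```

Run:
```python
from mv import *
import cv2
from h import *
for n in ("scene","wrist","top"):
    w=ctrl.camera_info(n);p,d=ctrl.read_camera(n)
    cv2.imwrite(f"pics/{n}4.png",p[:,:,::-1]);np.savez(n+"E0.npz",p=p,d=d,K=w["camera_matrix"],D=w["D"],T=w["world_to_cam"])
s=ctrl.get_state();print(s['time'],s['eef_pos'],s['contact_force'],s['opening'],ballpos(0))
```

```text
10.3167 [ 0.49869637 -0.18760276  0.21409225] [-0.63289319 -0.31256208 -1.03825827] 0.9959344879456218 [ 0.49919805 -0.18774971  0.07100189]
```

View pics/scene4.png

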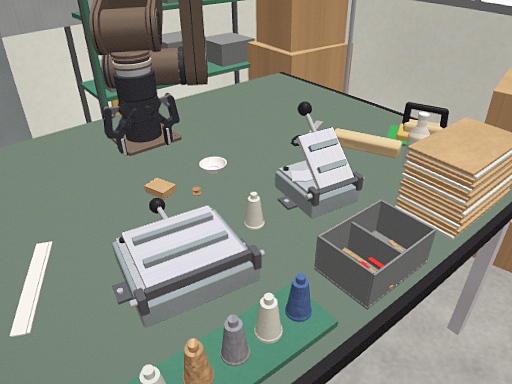

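View pics/wrist4.png

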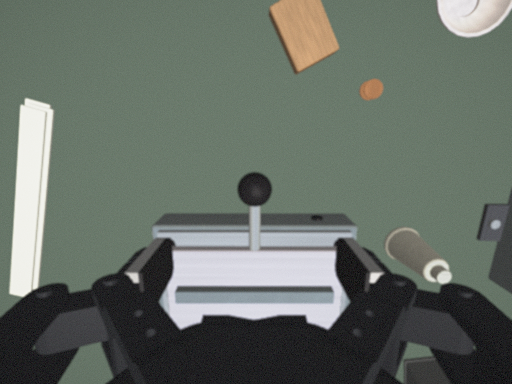

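Released. The ball is at scene (157,206) and wrist (255,189), and the cuff ball is still at (305,108). A numeric check, then hand in.

Run:
```python
from h import *; from mv import *
print("scene",px2w(load("sceneE"),157,206,add=.018),"wrist",px2w(load("wristE"),255,189,add=.018))
print("cuff before/after",px2w(load("scene"),305,108),px2w(load("sceneE"),305,108))
z=load("sceneE")
for u,v in ((170,235),(190,243),(205,248),(180,228),(215,228)): print((u,v),px2w(z,u,v)[:3].round(4))
```

```text
scene [ 0.49952388 -0.18705989  0.07019698  1.        ] wrist [ 0.4980927  -0.18578859  0.06940855  1.        ]
cuff before/after [0.55970914 0.20630129 0.22211375 1.        ] [0.56337692 0.20259038 0.22414428 1.        ]
(170, 235) [ 0.6191 -0.2164  0.0775]
(190, 243) [ 0.6781 -0.2031  0.0887]
(205, 248) [ 0.6973 -0.1823  0.0779]
(180, 228) [ 0.6213 -0.1936  0.0854]
(215, 228) [ 0.6576 -0.1332  0.0779]
```

Run:
```python
from plant import ctrl
print(ctrl.sign_off())
```

```text
the job is handed in; nothing more can be done
None
```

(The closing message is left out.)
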